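# Swing a board pallet home on its dock and clamp it

### The job

The black board pallet lies askew on the repair dock with its notched corner on the steel dowel. Keeping that notch on the dowel, gently push the opposite corner, never with more than 14 N, so that the pallet turns round the dowel and in past the brass spring catch until the catch has snapped out behind it and holds it; then swing the red-knobbed hold-down over the pallet's edge as far as it goes. Leave the loose things round the dock where they are.

Things in the scene. Friction and masses are not known exactly. Their poses are not given: they have to be found in the camera images.
- dock: Fixed grey-topped base plate, top at z 12 mm, x -113..37, y -29..161 mm. Origin: on the dowel's axis, at bench height; x points away from the robot, y to its left. Pallet square on it = same axes. Beyond the pallet's far edge, at y 100, a blue block holds a spring plunger that presses the pallet back towards the robot (4 to 6 N) once it is within about 0.08 rad of square.
- dowel: Fixed steel dowel, 10 mm thick, standing 19 mm above the dock plate in the pallet's notch; origin on its axis at the plate's top. The pallet turns round it, clockwise to come home: push its near long edge (x -58) near the left corner, moving the tip with the edge on a circle round the dowel; a tip that drags along the edge needs far more force.
- pallet: Loose black carrier with a green board, 70 x 140 x 10 mm, 0.2 to 0.34 kg, its edge at z 12..22 mm, parts on top to z 30. Origin: notch centre, underside; spans x -58..12, y -12..128 mm. Notch 11.5 mm wide, open to -y. Starts turned 0.22 to 0.34 rad anticlockwise from above. Not caught, it is pushed back out by the plunger past 0.07 rad.
- catch_mid (a point): Point on the dock (x -58, y 122, z 12 mm) where the hook face and tip of the brass spring catch lie with its dark bracket (y 124..161) in mid setting. The bracket is set anywhere up to 5 mm from there along x, unmeasured. The pallet's near left corner presses the catch aside (6 to 9 N push in all), it snaps out behind the edge, and 1 to 1.5 mm farther a solid stop on the bracket blocks the pallet.
- clamp (a joint): Hold-down on an upright post at dock x -96, y 28 mm; rad, 0 = open (finger to dock -y, knob arm to -x), grows anticlockwise from above to a stop at 1.57 = closed (finger to +x, 8 mm over the pallet's near edge, knob arm to -y). Stiff (0.1 N m), stays where left. Starts at 0 to 0.2.
- clamp_knob (a point): Centre of the top of the hold-down's upright red knob, 14 mm thick, z 26..58 mm, 50 mm from the post's axis; its 9 mm thick arm lies at z 25..35 mm.
- heat_sink: Loose aluminium heat sink 50 x 50 x 22 mm on the bench, to be left alone; origin centre of underside.
- solder_spool: Loose blue solder spool, 56 mm across, 39 mm tall, to be left alone; origin centre of underside.
- usb_stick: Loose red stick with a metal plug, 47 x 16 x 8 mm, to be left alone; origin centre of underside.
- tweezers: Loose tweezers 122 x 12 x 9 mm, to be left alone; origin centre of underside.

How it is judged:
On the way, in this order (a step that is already met when the one before it is completed fails the run):
1. the pallet stays home behind the catch with nothing pressing it, its notch on the dowel (angle between the x axis of pallet and the x axis of dock, either way round below 0.06 rad and horizontal distance between pallet and dock below 0.003 m and contact force between each of the fingers, the arm and pallet below 0.1 N), for 0.4 s.
2. the hold-down is swung fully over the pallet's edge (value of joint clamp above 1.45 rad), for 0.2 s.
At the end, for the whole second after the job is handed in: Pallet caught: at rest within 0.06 rad of square on the dock (the catch's setting allows that; not caught it springs back past 0.07), flat on the plate, notch centre within 3 mm of the dowel axis; hold-down swung over by at least 1.45 rad (angle between the x axis of pallet and the x axis of dock, either way round below 0.06 rad and horizontal distance between pallet and dock below 0.003 m and z of pallet in the frame of dock below 0.0145 m and linear speed of pallet below 0.01 m/s and value of joint clamp above 1.45 rad); the robot touches nothing.
It fails at once if the robot presses the pallet with more than 14 N (contact force between any of the fingers, the arm and pallet above 14 N).
It fails at once if the pallet's notch comes off the dowel (horizontal distance between pallet and dock above 0.008 m).
It fails at once if a loose thing round the dock is disturbed by more than 20 mm (distance of any of heat_sink, solder_spool, tweezers, usb_stick from where it was at the start of the episode above 0.02 m).
It also fails if it takes over 64 s, if anything falls off the work surface, if the arm or the gripper's body presses on something with over 40 N, if the wrist force passes 120 N, or if a joint passes its speed limit or range.

### The arm

A 6-joint arm with a two-finger parallel gripper is mounted at the origin on a cart in front of the work surface, level with it; the furniture and walls round the work are solid. World frame = base frame: x ahead of the robot, y to its left, z up, the work surface at z = 0. Lengths are in m, angles in rad, forces in N, time in s.
With the tool pointing down it reaches from about 0.3 to 0.875 m from the base axis. Payload 6.4 kg.
Tool frame: the origin (TCP) lies at the centre of the arm's flange, where the gripper is bolted on; the fingertips stand 173 mm ahead of it and the grasp point (between the pads) lies 155 mm ahead of it; z points along the fingers, x is the direction in which the jaws open and shut, and the axes are right-handed (so a half turn about z gives the same grasp; the last joint's range is limited). The gripper opens to 85 mm and grips with 20 to 120 N. Pads are 22 mm wide; open, the fingers measure 114 mm over their backs; the gripper's body (76 mm by 85 mm) begins 54 mm behind the grasp point. The pads swing forward as they close: fully open they stand 13 mm farther back than shut.
Start: joints at [0.917, 0.181, 1.607, -0, 1.354, -0.206], TCP at [0.249, 0.518, 0.405] pointing down, gripper open.
Joint ranges: [-2.99, 2.99], [-0.89, 2.07], [0.3, 2.58], [-1.14, 4.28], [0, 2.63], [-3.12, 3.12]. Speed limits (rad/s): [2.57, 2.57, 3.01, 3.14, 3.14, 3.14].

### API

Orientations are given as a unit quaternion [w, x, y, z].
In Python, from bench import ctrl gives the robot as it stands. The module is installed in compiled form; this text tells all that it offers.
- The arm moves only by the tool move_arm, never from a script. Its argument "moves" is a list of rows, each an object of numbers: "gripper": the opening in per cent of the stroke, from 0 (shut) to 100 (fully open); "x", "y", "z": the shift along the tool's x, y, z in cm; "roll": the turn about the tool's z in degrees. In form: [{"gripper": .., "x": .., "y": .., "z": .., "roll": ..}, ...]. A call has 1 to 5 rows; each row shifts and turns the commanded pose from where the row before left it, along the tool's axes as they then stand; what a row does not reach is not made up. A row lasts 1/8 s, in which the tool goes at most 62.5 mm and 10.7 degrees, less where a joint would pass 70% of its speed; a pose out of reach is approached as far as the arm can. A call is refused whole if a number of a shift passes 6.25 or a number of a turn 10.7, either way. A call with a gripper value outside its range is refused whole. The fingers move at their own pace and stop on an object; the grip force is fixed at half the most. Time passes only in rows, so rows that do not move let the fingers close. It gives the time, the measured TCP pose, the force and the opening at its end, in the units of the state.
- ctrl.get_obs(): the state, without advancing time (a new reading comes with each control period).
- ctrl.camera(name): name is "side" or "top" or "wrist"; returns a dict with "img" (400x640x3 uint8, red, green, blue), "fx", "fy", "cx", "cy" (pixels), "world_from_camera" (4x4, takes a point from camera to world coordinates); the wrist camera has in their place "tool_from_camera" (4x4, takes a point from camera to tool coordinates, whose origin is the TCP and whose axes are the tool frame's). Camera axes: x right, y up, looking along -z (the intrinsics and any distortion apply to the point x, -y, -z); pixel columns grow to the right and rows downward; lengths in m; the calibration is good to about 2 mm. A picture is of the moment at which its call begins: read the wrist's pose just before it. There is no depth.
- ctrl.hand_in(): hands the job in, once; it reports no verdict.
The state is a dict: "time_s": time; "q": joint angles; "dq": joint speeds; "joint_efforts": joint torques, N m; "eef_pos": TCP position; "eef_rot": TCP orientation; "wrist_force": force on the tool from outside, world axes, zero at the start; "torque": the same for the moment, N m; "opening": opening from 0.0 (shut) to 1.0 (fully open).
Only numpy, scipy, OpenCV 4.12 (cv2) and the standard library are available. Lean on these libraries where they do the work, as an engineer would, in place of code of your own. Each camera call takes 0.05 s, during which the arm holds its last target. There are 200 camera calls.

## Working session

There is one attempt and no reset: what is moved stays moved. The work goes in short steps, Python scripts to look and compute and a tool call to move; the robot and the scene stay as the last step left them, time stands still between calls to the robot, and variables do not carry over. Pictures are saved under pics/ and viewed, about 8 in all and at most 12, crops included, and the job is handed in when it is done.

Besides the shell and the picture viewer there is one more tool, called after ">>>" by a JSON object that holds its "op" and its "data", one argument or row to a line. move_arm: Moves the arm, as the interface text tells. Its arguments: {"type":"object","properties":{"moves":{"type":"array","items":{"type":"object","properties":{"gripper":{"type":"number"},"x":{"type":"number"},"y":{"type":"number"},"z":{"type":"number"},"roll":{"type":"number"}}}}},"required":["moves"]}

```bash
mkdir -p pics
cat > h.py <<'E'
from bench import ctrl
import numpy as np, cv2
def snap(n,f):
    c=ctrl.camera(n); cv2.imwrite('pics/'+f,c['img'][:,:,::-1]); return c
def ray(c,u,v,z):
    T=np.array(c['world_from_camera']); d=T[:3,:3]@np.array([(u-c['cx'])/c['fx'],-(v-c['cy'])/c['fy'],-1])
    o=T[:3,3]; return o+d*(z-o[2])/d[2]
def proj(c,p):
    T=np.array(c['world_from_camera']); q=T[:3,:3].T@(np.array(p)-T[:3,3])
    return c['cx']+c['fx']*q[0]/-q[2], c['cy']-c['fy']*q[1]/-q[2]
E
python3 - <<'E'
from h import *
np.set_printoptions(precision=4,suppress=True)
o=ctrl.get_obs(); print(o)
import pickle
for n in('top','side'):
    c=snap(n,n+'1.png'); pickle.dump(c,open(n+'.pkl','wb')); print({k:v for k,v in c.items() if k!='img'})
E
```

```text
{'time_s': 0.0, 'q': array([ 0.9167,  0.1815,  1.608 , -0.    ,  1.3538, -0.2063]), 'dq': array([ 0.0006,  0.0003, -0.0001,  0.0011,  0.0001, -0.0005]), 'joint_efforts': array([  0.0001, -44.4886, -35.133 ,  -0.0003,   0.0092,   0.    ]), 'eef_pos': array([0.2488, 0.5181, 0.4038]), 'eef_rot': array([ 0.0003,  0.8465,  0.5325, -0.0008]), 'wrist_force': array([-0.1822,  0.6606,  0.1435]), 'torque': array([-0.0451, -0.053 , -0.004 ]), 'opening': 1.0024439460793526}
{'fx': 494.62143459963227, 'fy': 494.62143459963227, 'cx': 318.2713108510919, 'cy': 202.3026549456607, 'world_from_camera': array([[ 0.0196,  0.9931, -0.1156,  0.4089],
       [-0.9998,  0.0186, -0.0091, -0.1436],
       [-0.0069,  0.1157,  0.9933,  1.3311],
       [ 0.    ,  0.    ,  0.    ,  1.    ]])}
{'fx': 394.74820887721114, 'fy': 394.74820887721114, 'cx': 318.2422816119232, 'cy': 195.25463646129845, 'world_from_camera': array([[-0.9423,  0.1491, -0.2996,  0.3164],
       [-0.3347, -0.4068,  0.85  ,  0.5791],
       [ 0.0049,  0.9012,  0.4333,  0.4461],
       [ 0.    ,  0.    ,  0.    ,  1.    ]])}
```

View pics/top1.png

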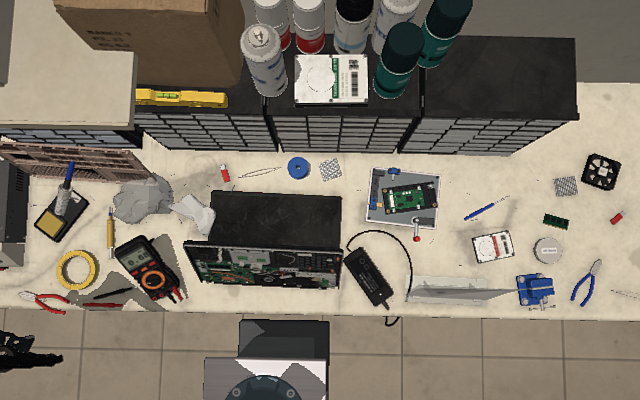

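View pics/side1.png

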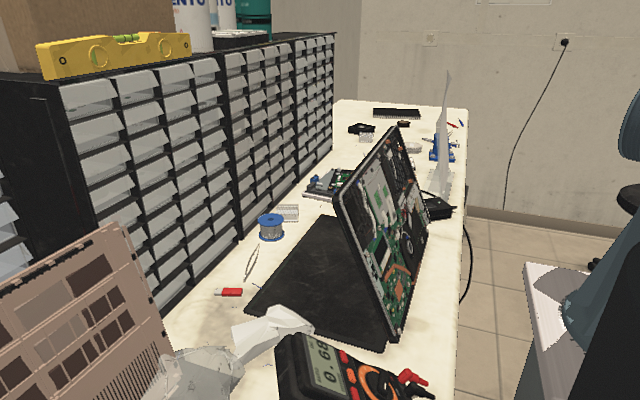

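The top view shows the dock near (403,197), with the clamp knob at (417,238). The spool, heat sink, tweezers and stick lie at (225–330,170). I'll zoom in on the dock.

Run:
```python
from h import *
im=cv2.imread('pics/top1.png')[155:255,350:460]
cv2.imwrite('pics/crop1.png',cv2.resize(im,None,fx=6,fy=6,interpolation=cv2.INTER_CUBIC)[:600])
```

```text
(no output)
```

View pics/crop1.png

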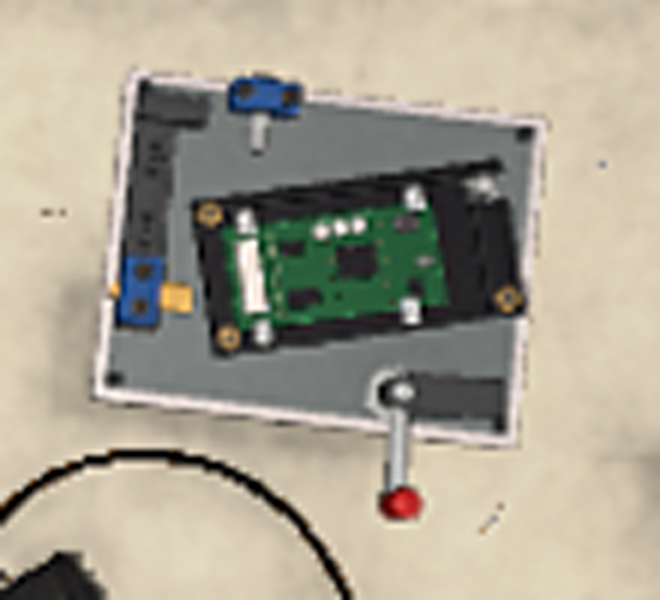

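The crop shows the dock corners at (132,75), (543,122), (515,445) and (97,395). The dowel is at about (484,187), the clamp post at (400,390), the knob at (400,502), and the catch's brass at (178,298). I'll fit the dock pose from these.

```bash
cat > fit.py <<'E'
from h import *
import pickle
from scipy.optimize import least_squares
np.set_printoptions(precision=4,suppress=True)
c=pickle.load(open('top.pkl','rb'))
P=[(132,75),(543,122),(515,445),(97,395)]
W=np.array([ray(c,350+u/6-.4,155+v/6-.4,.012)[:2] for u,v in P])
L=np.array([(37,161),(37,-29),(-113,-29),(-113,161)])/1e3
def T(p,l): 
    C,S=np.cos(p[2]),np.sin(p[2]); l=np.atleast_2d(l); return np.c_[p[0]+C*l[:,0]-S*l[:,1],p[1]+S*l[:,0]+C*l[:,1]]
r=least_squares(lambda p:(T(p,L)-W).ravel(),[.5,-.4,0]); print(r.x,'res mm',1e3*r.fun)
def inv(p,w):
    C,S=np.cos(p[2]),np.sin(p[2]); d=w-p[:2]; return np.array([C*d[0]+S*d[1],-S*d[0]+C*d[1]])
for n,u,v,z in[('dowel',484,187,.031),('knob',400,502,.058),('post',400,390,.04),('NL corner',218,352,.022),('NR',525,308,.022),('FL',194,203,.022),('brass tip',192,298,.02)]:
    w=ray(c,350+u/6-.4,155+v/6-.4,z)[:2]; print(n,w,'dock',1e3*inv(r.x,w))
E
python3 fit.py
```

```text
[ 0.6106 -0.4286 -0.0982] res mm [ 2.2778  1.855   1.7258 -2.4437 -1.9546 -1.4328 -2.049   2.0215]
dowel [ 0.6099 -0.4278] dock [-0.7976  0.7111]
knob [ 0.4688 -0.3852] dock [-145.3432   29.3371]
post [ 0.5184 -0.3888] dock [-95.6636  30.6382]
NL corner [ 0.5352 -0.3118] dock [-86.4272 108.8679]
NR [ 0.5574 -0.4476] dock [-51.0726 -24.0809]
FL [ 0.6017 -0.3009] dock [-21.407  126.2506]
brass tip [ 0.5593 -0.3004] dock [-63.5947 122.5427]
```

>>> {"op": "move_arm", "data": {
  "moves": [
    {"gripper": 0, "z": -5},
    {"gripper": 0, "z": -5},
    {"x": -4.18, "y": 3.96},
    {"x": -4.18, "y": 3.96},
    {"x": -4.18, "y": 3.96}
  ]
}}

```text
validation failed for argument at $.mo...
```

>>> {"op": "move_arm", "data": {
  "moves": [
    {"x": -4.18, "y": 3.96},
    {"x": -4.18, "y": 3.96},
    {"x": -4.18, "y": 3.96},
    {"x": -4.18, "y": 3.96},
    {"x": -4.18, "y": 3.96}
  ]
}}

```text
validation failed for argument at $.mo...
```

>>> {"op": "move_arm", "data": {
  "moves": [
    {"x": -4.18, "y": 3.96},
    {"x": -4.18, "y": 3.96},
    {"x": -4.18, "y": 3.96},
    {"x": -4.18, "y": 3.96},
    {"x": -4.18, "y": 3.96}
  ]
}}

```text
validation failed for argument at $.mo...
```

>>> {"op": "move_arm", "data": {
  "moves": [
    {"x": -4.18, "y": 3.96},
    {"roll": -8.5},
    {"roll": -8.5},
    {"roll": -8.5},
    {"roll": -8.5}
  ]
}}

```text
validation failed for argument at $.mo...
```

>>> {"op": "move_arm", "data": {
  "moves": [
    {"x": 0, "y": -3, "z": 4},
    {"x": 0, "y": -3, "z": 4},
    {"z": 4},
    {"z": 4},
    {"z": 0}
  ]
}}

```text
validation failed for argument at $.mo...
```

Run:
```python
from h import *
import pickle
np.set_printoptions(precision=4,suppress=True)
o=ctrl.get_obs(); c=snap('wrist','w1.png'); pickle.dump((o,c),open('w1.pkl','wb'))
print(o['eef_pos'],o['eef_rot'],o['q'],o['wrist_force'],o['opening']); print(c['tool_from_camera'],c['fx'],c['cx'],c['cy'])
```

```text
[0.2488 0.5181 0.4039] [ 0.0003  0.8465  0.5325 -0.0007] [ 0.9167  0.1815  1.6079 -0.      1.3538 -0.2063] [-0.5457 -0.3534 -0.1044] 1.0025337037607347
[[ 1.      0.0009  0.0001 -0.0013]
 [ 0.0009 -0.9518 -0.3069 -0.078 ]
 [-0.0002  0.3069 -0.9518  0.03  ]
 [ 0.      0.      0.      1.    ]] 286.86441040616626 320.9989711164978 201.363551159889
```

View pics/w1.png

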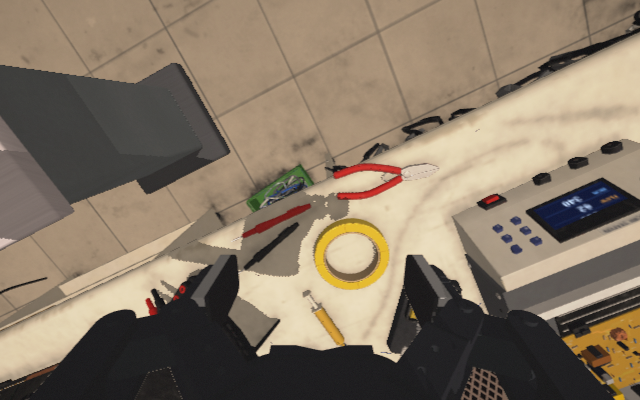

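All row keys are needed, so I'll resend complete rows.

>>> {"op": "move_arm", "data": {
  "moves": [
    {"gripper": 0, "x": 0, "y": 0, "z": -5, "roll": 0},
    {"gripper": 0, "x": 0, "y": 0, "z": -5, "roll": 0},
    {"gripper": 0, "x": -4.18, "y": 3.96, "z": 0, "roll": 0},
    {"gripper": 0, "x": -4.18, "y": 3.96, "z": 0, "roll": 0},
    {"gripper": 0, "x": -4.18, "y": 3.96, "z": 0, "roll": 0}
  ]
}}

```text
time_s: 0.78
eef_pos: [0.3018, 0.3523, 0.5045]
eef_rot: [0.0, 0.846, 0.533, 0.0]
wrist_force: [1.3, 0.1, 0.3]
opening: 0.001
```

>>> {"op": "move_arm", "data": {
  "moves": [
    {"gripper": 0, "x": -4.18, "y": 3.96, "z": 0, "roll": 0},
    {"gripper": 0, "x": -4.18, "y": 3.96, "z": 0, "roll": 0},
    {"gripper": 0, "x": -4.18, "y": 3.96, "z": 0, "roll": 0},
    {"gripper": 0, "x": -4.18, "y": 3.96, "z": 0, "roll": 0},
    {"gripper": 0, "x": -4.18, "y": 3.96, "z": 0, "roll": 0}
  ]
}}

```text
time_s: 1.4
eef_pos: [0.3897, 0.0779, 0.5047]
eef_rot: [0.0, 0.846, 0.532, 0.0]
wrist_force: [0.8, 0.1, 0.3]
opening: 0.003
```

>>> {"op": "move_arm", "data": {
  "moves": [
    {"gripper": 0, "x": -4.18, "y": 3.96, "z": 0, "roll": 0},
    {"gripper": 0, "x": -4.18, "y": 3.96, "z": 0, "roll": 0},
    {"gripper": 0, "x": -4.18, "y": 3.96, "z": 0, "roll": 0},
    {"gripper": 0, "x": -4.18, "y": 3.96, "z": 0, "roll": 0},
    {"gripper": 0, "x": -4.18, "y": 3.96, "z": 0, "roll": 0}
  ]
}}

```text
time_s: 2.02
eef_pos: [0.4779, -0.1963, 0.5045]
eef_rot: [-0.0, 0.847, 0.532, 0.0]
wrist_force: [1.3, 0.3, 0.2]
opening: -0.002
```

>>> {"op": "move_arm", "data": {
  "moves": [
    {"gripper": 0, "x": -4.18, "y": 3.96, "z": 0, "roll": 0},
    {"gripper": 0, "x": 0, "y": 0, "z": 0, "roll": -8.5},
    {"gripper": 0, "x": 0, "y": 0, "z": 0, "roll": -8.5},
    {"gripper": 0, "x": 0, "y": 0, "z": 0, "roll": -8.5},
    {"gripper": 0, "x": 0, "y": 0, "z": 0, "roll": -8.5}
  ]
}}

```text
time_s: 2.65
eef_pos: [0.4953, -0.2493, 0.5042]
eef_rot: [-0.0, 0.652, 0.758, -0.0]
wrist_force: [0.4, -0.1, 0.9]
opening: 0.0
```

>>> {"op": "move_arm", "data": {
  "moves": [
    {"gripper": 0, "x": 0, "y": 0, "z": 5, "roll": 0},
    {"gripper": 0, "x": 0, "y": 0, "z": 5, "roll": 0},
    {"gripper": 0, "x": 0, "y": 0, "z": 5, "roll": 0},
    {"gripper": 0, "x": 0, "y": 0, "z": 0, "roll": 0}
  ]
}}

```text
time_s: 3.15
eef_pos: [0.4939, -0.2481, 0.3504]
eef_rot: [-0.005, 0.654, 0.757, -0.0]
wrist_force: [0.6, 0.2, 0.1]
opening: 0.001
```

Run:
```python
from h import *
import pickle
np.set_printoptions(precision=4,suppress=True)
o=ctrl.get_obs(); c=snap('wrist','w2.png'); pickle.dump((o,c),open('w2.pkl','wb'))
print(o['time_s'],o['eef_pos'],o['eef_rot'],o['q'],o['wrist_force'],o['opening'])
```

```text
3.15 [ 0.4939 -0.2481  0.3504] [-0.0048  0.6538  0.7567 -0.0002] [-0.6803  0.1895  1.7119 -0.      1.2498 -2.3967] [0.6226 0.2068 0.1364] 0.0005270794136779852
```

View pics/w2.png

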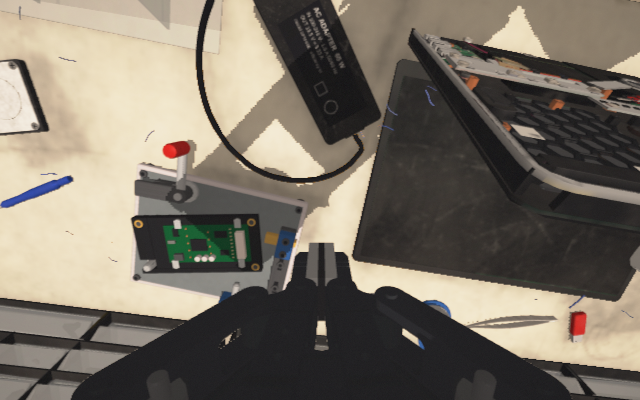

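The wrist view shows the dock at left (135–305 × 165–300), with the catch's blue/brass block at (275,240) and the knob at (176,150). Next I'll move above the push start.

>>> {"op": "move_arm", "data": {
  "moves": [
    {"gripper": 0, "x": -4.5, "y": -0.3, "z": 2, "roll": 0},
    {"gripper": 0, "x": -4.5, "y": -0.2, "z": 2, "roll": 0},
    {"gripper": 0, "x": 0, "y": 0, "z": 2, "roll": 0},
    {"gripper": 0, "x": 0, "y": 0, "z": 2, "roll": 0},
    {"gripper": 0, "x": 0, "y": 0, "z": 0, "roll": 0}
  ]
}}

```text
time_s: 3.82
eef_pos: [0.5032, -0.3377, 0.2736]
eef_rot: [-0.002, 0.653, 0.757, 0.0]
wrist_force: [0.3, 1.4, -0.3]
opening: 0.001
```

Run:
```python
from h import *
import pickle
np.set_printoptions(precision=4,suppress=True)
o=ctrl.get_obs(); c=snap('wrist','w3.png'); pickle.dump((o,c),open('w3.pkl','wb'))
print(o['time_s'],o['eef_pos'],o['eef_rot'],o['wrist_force'])
```

```text
3.825 [ 0.5032 -0.3377  0.2736] [-0.0015  0.6535  0.757   0.0002] [ 0.3155  1.3612 -0.3248]
```

View pics/w3.png

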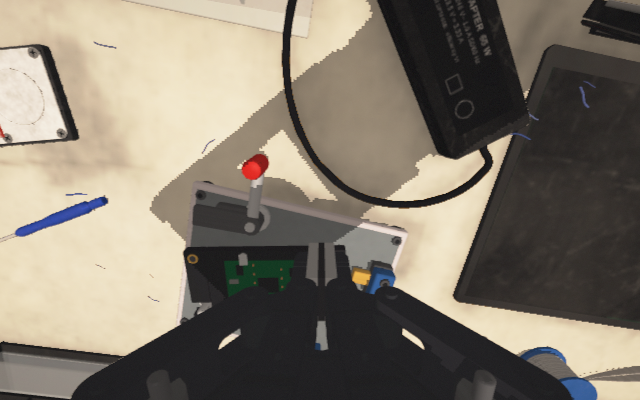

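The picture shows the near dock corners at (195,183) and (406,232). The pallet's near edge lies on row 247 (columns 188–305), parallel to the tool's x. The brass is at (362,275), the knob top near (255,166) and the post at (250,227).

```bash
cat >> h.py <<'E'
from scipy.spatial.transform import Rotation as R
def wcam(o,c):
    T=np.eye(4); q=o['eef_rot']; T[:3,:3]=R.from_quat([*q[1:],q[0]]).as_matrix(); T[:3,3]=o['eef_pos']
    c=dict(c); c['world_from_camera']=T@np.array(c['tool_from_camera']); return c
D=np.array([.6106,-.4286,-.0982])
def dock(w,D=D):
    C,S=np.cos(D[2]),np.sin(D[2]); d=np.asarray(w)[:2]-D[:2]; return 1e3*np.array([C*d[0]+S*d[1],-S*d[0]+C*d[1]])
def world(l,D=D):
    C,S=np.cos(D[2]),np.sin(D[2]); l=np.asarray(l)/1e3; return D[:2]+[C*l[0]-S*l[1],S*l[0]+C*l[1]]
E
python3 - <<'E'
from h import *
import pickle
np.set_printoptions(precision=4,suppress=True)
c=wcam(*pickle.load(open('w3.pkl','rb')))
for n,u,v,z in[('dockNR',195,183,.012),('dockNL',406,232,.012),('pNR',188,248,.022),('pEdge',305,247,.022),('knob',255,165,.058),('post',250,227,.04),('brass far right',352,281,.02),('brass near left',371,269,.02)]:
    w=ray(c,u,v,z); print(n,w[:2],dock(w))
im=cv2.imread('pics/w3.png')[140:340,170:430]; cv2.imwrite('pics/crop3.png',cv2.resize(im,None,fx=3,fy=3,interpolation=cv2.INTER_CUBIC))
E
```

```text
dockNR [ 0.498  -0.4449] [-110.4723  -27.3065]
dockNL [ 0.5159 -0.2611] [-110.6476  157.3976]
pNR [ 0.5534 -0.4461] [-55.2153 -22.9861]
pEdge [ 0.5381 -0.3472] [-80.1632  73.8901]
knob [ 0.4657 -0.3876] [-148.2104   26.5767]
post [ 0.5181 -0.3914] [-95.6574  27.9687]
brass far right [ 0.5666 -0.301 ] [-56.3425 122.6328]
brass near left [ 0.5521 -0.2865] [-72.1791 135.6307]
```

View pics/crop3.png

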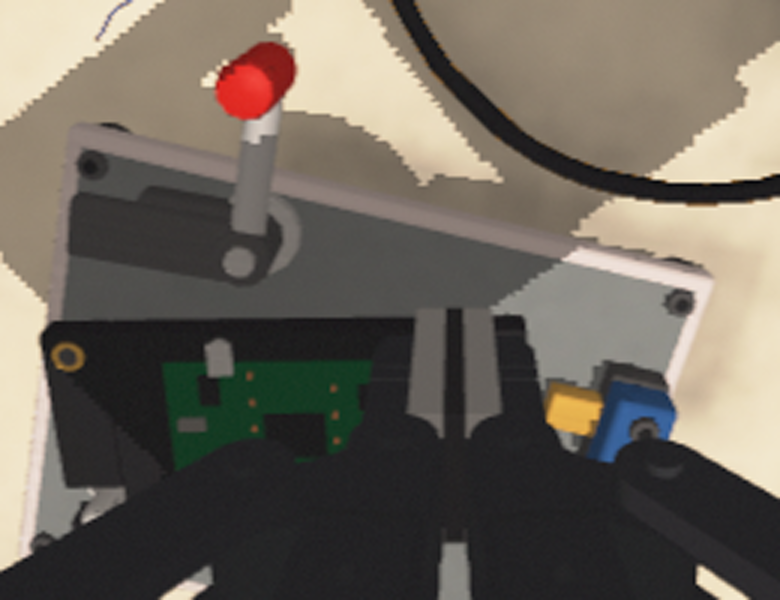

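Everything agrees to about 2 mm: pallet angle ≈0.25, finger at pallet y≈106, 23 mm short of the edge. I'll shift to y≈101, descend and approach.

>>> {"op": "move_arm", "data": {
  "moves": [
    {"gripper": 0, "x": -0.5, "y": 0, "z": 3, "roll": 0},
    {"gripper": 0, "x": 0, "y": 0, "z": 3, "roll": 0},
    {"gripper": 0, "x": 0, "y": 0, "z": 1.5, "roll": 0},
    {"gripper": 0, "x": 0, "y": 0, "z": 0.8, "roll": 0},
    {"gripper": 0, "x": 0, "y": 0, "z": 0, "roll": 0}
  ]
}}

```text
time_s: 4.5
eef_pos: [0.5044, -0.3439, 0.1921]
eef_rot: [0.0, 0.654, 0.757, -0.0]
wrist_force: [0.1, -0.9, 0.7]
opening: -0.001
```

>>> {"op": "move_arm", "data": {
  "moves": [
    {"gripper": 0, "x": 0, "y": 0.6, "z": 0, "roll": 0},
    {"gripper": 0, "x": 0, "y": 0.5, "z": 0, "roll": 0},
    {"gripper": 0, "x": 0, "y": 0.3, "z": 0, "roll": 0},
    {"gripper": 0, "x": 0, "y": 0.2, "z": 0, "roll": 0},
    {"gripper": 0, "x": 0, "y": 0, "z": 0, "roll": 0}
  ]
}}

```text
time_s: 5.12
eef_pos: [0.5201, -0.3415, 0.1917]
eef_rot: [-0.0, 0.654, 0.757, -0.0]
wrist_force: [0.0, -0.8, -1.1]
opening: 0.001
```

```bash
cat > st.py <<'E'
from h import *
np.set_printoptions(precision=4,suppress=True)
F=[]
o=ctrl.get_obs(); q=o['eef_rot']; Rm=R.from_quat([*q[1:],q[0]]).as_matrix()
print(o['time_s'],o['eef_pos'],'yaw tool y deg',np.degrees(np.arctan2(Rm[1,1],Rm[0,1])),'F tool',Rm.T@o['wrist_force'],'dock',dock(o['eef_pos']),'tilt',Rm[:,2])
E
python3 st.py
```

```text
5.125 [ 0.5201 -0.3415  0.1917] yaw tool y deg 8.355113844756785 F tool [-0.8021 -0.0872  1.0774] dock [-98.6215  77.7711] tilt [-0.0001  0.     -1.    ]
```

>>> {"op": "move_arm", "data": {
  "moves": [
    {"gripper": 0, "x": 0, "y": 0.2, "z": 0.2, "roll": 0},
    {"gripper": 0, "x": 0, "y": 0.15, "z": 0, "roll": 0},
    {"gripper": 0, "x": 0, "y": 0.1, "z": 0, "roll": 0},
    {"gripper": 0, "x": 0, "y": 0, "z": 0, "roll": 0}
  ]
}}

```text
time_s: 5.62
eef_pos: [0.5245, -0.341, 0.1897]
eef_rot: [0.0, 0.654, 0.757, -0.0]
wrist_force: [1.1, -1.0, -0.9]
opening: 0.0
```

>>> {"op": "move_arm", "data": {
  "moves": [
    {"gripper": 0, "x": 0, "y": 0.1, "z": 0, "roll": 0},
    {"gripper": 0, "x": 0, "y": 0.1, "z": 0, "roll": 0},
    {"gripper": 0, "x": 0, "y": 0, "z": 0, "roll": 0}
  ]
}}

```text
time_s: 6.0
eef_pos: [0.5265, -0.3407, 0.1897]
eef_rot: [0.0, 0.654, 0.757, -0.0]
wrist_force: [-0.7, 0.4, -0.5]
opening: 0.005
```

>>> {"op": "move_arm", "data": {
  "moves": [
    {"gripper": 0, "x": 0, "y": 0.1, "z": 0, "roll": 0},
    {"gripper": 0, "x": 0, "y": 0, "z": 0, "roll": 0}
  ]
}}

```text
time_s: 6.25
eef_pos: [0.5275, -0.3405, 0.1897]
eef_rot: [0.0, 0.654, 0.757, -0.0]
wrist_force: [0.2, 1.0, 0.1]
opening: 0.001
```

```bash
python3 st.py
```

```text
6.25 [ 0.5275 -0.3405  0.1897] yaw tool y deg 8.347646007335042 F tool [ 0.9999  0.3112 -0.1345] dock [-91.3628  79.498 ] tilt [ 0.     -0.0001 -1.    ]
```

Friction is too small to feel here, so I'll start the rigid circular motion about the dowel. Each 1° of roll takes tool y 0.173 and tool x 0.121.

>>> {"op": "move_arm", "data": {
  "moves": [
    {"gripper": 0, "x": 0.121, "y": 0.173, "z": 0, "roll": 1},
    {"gripper": 0, "x": 0.121, "y": 0.173, "z": 0, "roll": 1},
    {"gripper": 0, "x": 0.121, "y": 0.173, "z": 0, "roll": 1},
    {"gripper": 0, "x": 0.121, "y": 0.173, "z": 0, "roll": 1},
    {"gripper": 0, "x": 0.121, "y": 0.173, "z": 0, "roll": 1}
  ]
}}

```text
time_s: 6.88
eef_pos: [0.5354, -0.3335, 0.1897]
eef_rot: [-0.0, 0.687, 0.727, -0.0]
wrist_force: [-0.7, -0.7, 0.3]
opening: 0.002
```

```bash
python3 st.py;  python3 - <<'E'
from h import *
import pickle
o=ctrl.get_obs(); c=snap('wrist','w4.png'); pickle.dump((o,c),open('w4.pkl','wb'))
im=cv2.imread('pics/w4.png')[150:350,180:440]; cv2.imwrite('pics/crop4.png',cv2.resize(im,None,fx=3,fy=3,interpolation=cv2.INTER_CUBIC))
E
```

```text
6.875 [ 0.5354 -0.3335  0.1897] yaw tool y deg 3.2722030762568375 F tool [-0.6567 -0.7151 -0.2527] dock [-84.1359  87.3116] tilt [-0.0001  0.0001 -1.    ]
```

View pics/crop4.png

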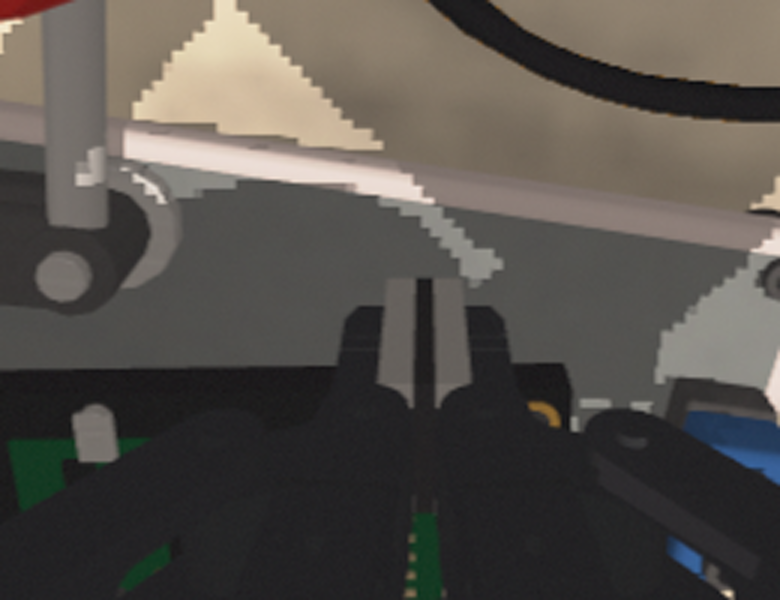

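Run:
```python
from h import *
import pickle
c=wcam(*pickle.load(open('w4.pkl','rb')))
a=dock(ray(c,180,273.4,.022));b=dock(ray(c,367,271.7,.022));print(a,b,'theta',np.arctan2(a[0]-b[0],b[1]-a[1]))
th=np.arctan2(a[0]-b[0],b[1]-a[1]);C,S=np.cos(th),np.sin(th)
for p in(a,b,[-84.1,87.3]): print(C*p[0]+S*p[1],-S*p[0]+C*p[1])
```

```text
[-64.88333324  10.57467685] [-81.70692561 111.72143973] theta 0.16481966140686122
-62.26899755882889 21.07706491164739
-62.268997558828886 123.61340432922876
-68.63657493799305 99.91556725946795
```

The pallet is now at ≈0.165 rad and following the finger. I'll continue with smaller steps.

>>> {"op": "move_arm", "data": {
  "moves": [
    {"gripper": 0, "x": 0.121, "y": 0.173, "z": 0, "roll": 1},
    {"gripper": 0, "x": 0.121, "y": 0.173, "z": 0, "roll": 1},
    {"gripper": 0, "x": 0.061, "y": 0.087, "z": 0, "roll": 0.5},
    {"gripper": 0, "x": 0, "y": 0, "z": 0, "roll": 0}
  ]
}}

```text
time_s: 7.42
eef_pos: [0.5396, -0.3302, 0.1897]
eef_rot: [0.0, 0.702, 0.712, 0.0]
wrist_force: [-1.0, -0.7, -0.2]
opening: -0.001
```

>>> {"op": "move_arm", "data": {
  "moves": [
    {"gripper": 0, "x": 0.061, "y": 0.087, "z": 0, "roll": 0.5},
    {"gripper": 0, "x": 0.061, "y": 0.087, "z": 0, "roll": 0.5},
    {"gripper": 0, "x": 0, "y": 0, "z": 0, "roll": 0}
  ]
}}

```text
time_s: 7.8
eef_pos: [0.5413, -0.3291, 0.1897]
eef_rot: [0.0, 0.708, 0.706, 0.0]
wrist_force: [-0.0, 0.5, 0.2]
opening: 0.001
```

```bash
python3 st.py
```

```text
7.8 [ 0.5413 -0.3291  0.1897] yaw tool y deg -0.16154975438690347 F tool [ 0.5451 -0.0428 -0.2434] dock [-78.6985  92.2711] tilt [ 0.0001 -0.     -1.    ]
```

>>> {"op": "move_arm", "data": {
  "moves": [
    {"gripper": 0, "x": 0.061, "y": 0.087, "z": 0, "roll": 0.5},
    {"gripper": 0, "x": 0, "y": 0, "z": 0, "roll": 0}
  ]
}}

```text
time_s: 8.05
eef_pos: [0.5421, -0.3285, 0.1897]
eef_rot: [-0.0, 0.711, 0.703, -0.0]
wrist_force: [-0.7, -0.5, 0.1]
opening: -0.001
```

>>> {"op": "move_arm", "data": {
  "moves": [
    {"gripper": 0, "x": 0.061, "y": 0.087, "z": 0, "roll": 0.5},
    {"gripper": 0, "x": 0, "y": 0, "z": 0, "roll": 0}
  ]
}}

```text
time_s: 8.3
eef_pos: [0.543, -0.3279, 0.1897]
eef_rot: [0.0, 0.714, 0.7, -0.0]
wrist_force: [-1.1, -0.6, -0.2]
opening: -0.003
```

>>> {"op": "move_arm", "data": {
  "moves": [
    {"gripper": 0, "x": 0.061, "y": 0.087, "z": 0, "roll": 0.5},
    {"gripper": 0, "x": 0, "y": 0, "z": 0, "roll": 0}
  ]
}}

```text
time_s: 8.55
eef_pos: [0.5439, -0.3273, 0.1897]
eef_rot: [0.0, 0.717, 0.697, 0.0]
wrist_force: [-1.2, -0.6, -0.1]
opening: 0.001
```

>>> {"op": "move_arm", "data": {
  "moves": [
    {"gripper": 0, "x": 0.036, "y": 0.052, "z": 0, "roll": 0.3},
    {"gripper": 0, "x": 0, "y": 0, "z": 0, "roll": 0}
  ]
}}

```text
time_s: 8.8
eef_pos: [0.5444, -0.3269, 0.1897]
eef_rot: [0.0, 0.719, 0.695, 0.0]
wrist_force: [-1.3, -1.6, -0.3]
opening: -0.005
```

>>> {"op": "move_arm", "data": {
  "moves": [
    {"gripper": 0, "x": 0.036, "y": 0.052, "z": 0, "roll": 0.3},
    {"gripper": 0, "x": 0, "y": 0, "z": 0, "roll": 0}
  ]
}}

```text
time_s: 9.05
eef_pos: [0.545, -0.3266, 0.1897]
eef_rot: [0.0, 0.721, 0.693, 0.0]
wrist_force: [-0.6, -1.5, -0.0]
opening: 0.002
```

>>> {"op": "move_arm", "data": {
  "moves": [
    {"gripper": 0, "x": 0.036, "y": 0.052, "z": 0, "roll": 0.3},
    {"gripper": 0, "x": 0, "y": 0, "z": 0, "roll": 0}
  ]
}}

```text
time_s: 9.3
eef_pos: [0.5455, -0.3262, 0.1897]
eef_rot: [-0.0, 0.723, 0.691, 0.0]
wrist_force: [-0.4, -1.0, -0.8]
opening: -0.002
```

>>> {"op": "move_arm", "data": {
  "moves": [
    {"gripper": 0, "x": 0.036, "y": 0.052, "z": 0, "roll": 0.3},
    {"gripper": 0, "x": 0, "y": 0, "z": 0, "roll": 0}
  ]
}}

```text
time_s: 9.55
eef_pos: [0.546, -0.3259, 0.1897]
eef_rot: [0.0, 0.725, 0.689, 0.0]
wrist_force: [-1.0, -0.3, 0.1]
opening: -0.002
```

>>> {"op": "move_arm", "data": {
  "moves": [
    {"gripper": 0, "x": 0.036, "y": 0.052, "z": 0, "roll": 0.3},
    {"gripper": 0, "x": 0, "y": 0, "z": 0, "roll": 0}
  ]
}}

```text
time_s: 9.8
eef_pos: [0.5465, -0.3256, 0.1897]
eef_rot: [-0.0, 0.726, 0.687, -0.0]
wrist_force: [-2.0, -0.8, 1.2]
opening: 0.001
```

```bash
python3 st.py;  python3 - <<'E'
from h import *
import pickle
o=ctrl.get_obs(); c=snap('wrist','w5.png'); pickle.dump((o,c),open('w5.pkl','wb'))
im=cv2.imread('pics/w5.png')[150:350,180:440]; cv2.imwrite('pics/crop5.png',cv2.resize(im,None,fx=3,fy=3,interpolation=cv2.INTER_CUBIC))
E
```

```text
9.8 [ 0.5465 -0.3256  0.1897] yaw tool y deg -3.1623175643168113 F tool [-0.9408 -1.9276 -1.172 ] dock [-73.8523  96.2084] tilt [-0.  0. -1.]
```

View pics/crop5.png

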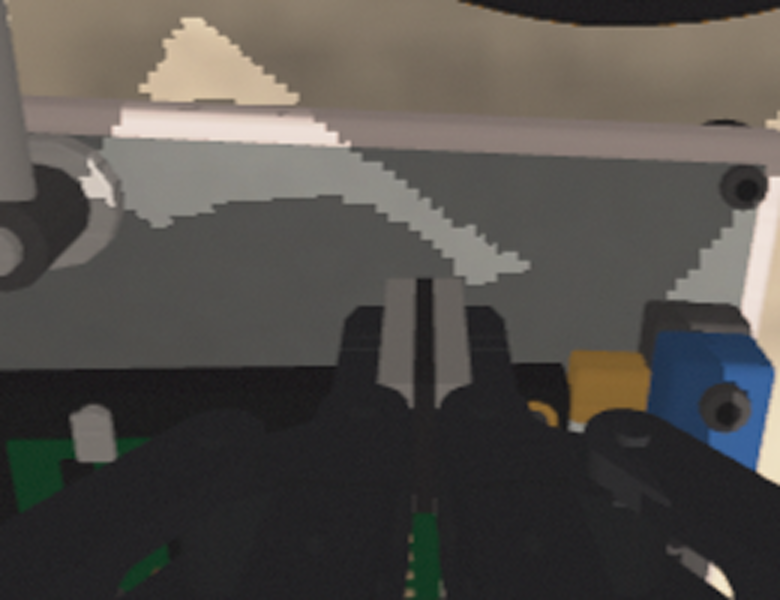

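The pallet corner, at crop (560,365), is just running onto the brass catch at (570–645, 352–420), and the force is about 2 N. I'll continue in 0.3° steps.

>>> {"op": "move_arm", "data": {
  "moves": [
    {"gripper": 0, "x": 0.036, "y": 0.052, "z": 0, "roll": 0.3},
    {"gripper": 0, "x": 0, "y": 0, "z": 0, "roll": 0}
  ]
}}

```text
time_s: 10.1
eef_pos: [0.5469, -0.3254, 0.1897]
eef_rot: [-0.0, 0.728, 0.685, -0.0]
wrist_force: [-3.9, -2.1, 1.2]
opening: 0.001
```

>>> {"op": "move_arm", "data": {
  "moves": [
    {"gripper": 0, "x": 0.036, "y": 0.052, "z": 0, "roll": 0.3},
    {"gripper": 0, "x": 0, "y": 0, "z": 0, "roll": 0}
  ]
}}

```text
time_s: 10.35
eef_pos: [0.5473, -0.3251, 0.1897]
eef_rot: [-0.0, 0.73, 0.683, -0.0]
wrist_force: [-5.2, -3.1, 1.5]
opening: -0.003
```

>>> {"op": "move_arm", "data": {
  "moves": [
    {"gripper": 0, "x": 0.036, "y": 0.052, "z": 0, "roll": 0.3},
    {"gripper": 0, "x": 0, "y": 0, "z": 0, "roll": 0}
  ]
}}

```text
time_s: 10.6
eef_pos: [0.5477, -0.3248, 0.1896]
eef_rot: [-0.0, 0.732, 0.682, -0.001]
wrist_force: [-4.8, -1.9, 1.2]
opening: -0.003
```

>>> {"op": "move_arm", "data": {
  "moves": [
    {"gripper": 0, "x": 0.036, "y": 0.052, "z": 0, "roll": 0.3},
    {"gripper": 0, "x": 0, "y": 0, "z": 0, "roll": 0}
  ]
}}

```text
time_s: 10.85
eef_pos: [0.5482, -0.3245, 0.1896]
eef_rot: [-0.001, 0.734, 0.68, -0.001]
wrist_force: [-6.3, -1.6, 2.3]
opening: -0.002
```

>>> {"op": "move_arm", "data": {
  "moves": [
    {"gripper": 0, "x": 0.03, "y": 0.052, "z": 0, "roll": 0.3},
    {"gripper": 0, "x": 0, "y": 0, "z": 0, "roll": 0}
  ]
}}

```text
time_s: 11.1
eef_pos: [0.5487, -0.3242, 0.1896]
eef_rot: [-0.001, 0.735, 0.678, -0.001]
wrist_force: [-7.2, -1.5, 3.4]
opening: 0.002
```

>>> {"op": "move_arm", "data": {
  "moves": [
    {"gripper": 0, "x": 0.03, "y": 0.043, "z": 0, "roll": 0.25},
    {"gripper": 0, "x": 0, "y": 0, "z": 0, "roll": 0}
  ]
}}

```text
time_s: 11.35
eef_pos: [0.5491, -0.324, 0.1896]
eef_rot: [-0.001, 0.737, 0.676, -0.001]
wrist_force: [-5.7, -1.4, 2.2]
opening: -0.003
```

>>> {"op": "move_arm", "data": {
  "moves": [
    {"gripper": 0, "x": 0.03, "y": 0.043, "z": 0, "roll": 0.25},
    {"gripper": 0, "x": 0, "y": 0, "z": 0, "roll": 0}
  ]
}}

```text
time_s: 11.6
eef_pos: [0.5495, -0.3237, 0.1896]
eef_rot: [-0.001, 0.738, 0.675, -0.001]
wrist_force: [-5.7, -1.8, 2.6]
opening: -0.001
```

>>> {"op": "move_arm", "data": {
  "moves": [
    {"gripper": 0, "x": 0.03, "y": 0.043, "z": 0, "roll": 0.25},
    {"gripper": 0, "x": 0, "y": 0, "z": 0, "roll": 0}
  ]
}}

```text
time_s: 11.85
eef_pos: [0.55, -0.3234, 0.1896]
eef_rot: [-0.001, 0.74, 0.673, -0.001]
wrist_force: [-7.4, -1.6, 2.5]
opening: 0.004
```

>>> {"op": "move_arm", "data": {
  "moves": [
    {"gripper": 0, "x": 0.03, "y": 0.043, "z": 0, "roll": 0.25},
    {"gripper": 0, "x": 0, "y": 0, "z": 0, "roll": 0}
  ]
}}

```text
time_s: 12.1
eef_pos: [0.5504, -0.3232, 0.1896]
eef_rot: [-0.001, 0.741, 0.671, -0.001]
wrist_force: [-7.2, -2.0, 2.7]
opening: -0.002
```

```bash
python3 st.py
```

```text
12.1 [ 0.5504 -0.3232  0.1896] yaw tool y deg -5.66761648166267 F tool [-2.686  -7.0181 -2.683 ] dock [-70.2515  99.021 ] tilt [-0.0021  0.0003 -1.    ]
```

I'll track the brass blob numerically, relative to the dock frame.

```bash
cat > br.py <<'E'
from h import *
import pickle,sys
np.set_printoptions(precision=2,suppress=True)
def an(o,c,t):
    hsv=cv2.cvtColor(c['img'],cv2.COLOR_RGB2HSV); m=cv2.inRange(hsv,(12,110,90),(28,255,255)); m[:, :340]=0;m[:,440:]=0;m[:250]=0;m[320:]=0
    b=cv2.inRange(hsv,(100,130,60),(125,255,255)); b[:,:340]=0;b[:,470:]=0;b[:240]=0;b[320:]=0
    n,l,s,ce=cv2.connectedComponentsWithStats(m); k=1+np.argmax(s[1:,4]); x,y,w,h,a=s[k]
    w_=wcam(o,c)
    ys,xs=np.nonzero(b[y:y+8]); bl=xs.min()
    print(t,s[k],'NR corner dock',dock(ray(w_,x,y,.02)),'NL',dock(ray(w_,x+w,y,.02)),'blue left',dock(ray(w_,bl,y+4,.025)))
if __name__=='__main__':
    an(*pickle.load(open('w5.pkl','rb')),'w5')
    o=ctrl.get_obs(); c=ctrl.camera('wrist'); f=sys.argv[1]; pickle.dump((o,c),open(f+'.pkl','wb')); cv2.imwrite(f'pics/{f}.png',c['img'][:,:,::-1]); an(o,c,f)
E
python3 br.py w6
```

```text
w5 [369 267  28  24 528] NR corner dock [-70.33 121.44] NL [-70.98 136.89] blue left [-71.5  136.09]
w6 [369 260  24  24 533] NR corner dock [-70.32 123.86] NL [-70.29 137.  ] blue left [-70.72 136.3 ]
```

The brass is pressed 2.4 mm aside and hasn't snapped yet. Continuing.

>>> {"op": "move_arm", "data": {
  "moves": [
    {"gripper": 0, "x": 0.025, "y": 0.043, "z": 0, "roll": 0.25},
    {"gripper": 0, "x": 0, "y": 0, "z": 0, "roll": 0}
  ]
}}

```text
time_s: 12.4
eef_pos: [0.5508, -0.323, 0.1896]
eef_rot: [-0.001, 0.743, 0.67, -0.001]
wrist_force: [-7.6, -1.5, 2.9]
opening: 0.001
```

>>> {"op": "move_arm", "data": {
  "moves": [
    {"gripper": 0, "x": 0.025, "y": 0.043, "z": 0, "roll": 0.25},
    {"gripper": 0, "x": 0, "y": 0, "z": 0, "roll": 0}
  ]
}}

```text
time_s: 12.65
eef_pos: [0.5512, -0.3227, 0.1896]
eef_rot: [-0.001, 0.744, 0.668, -0.001]
wrist_force: [-8.6, -1.8, 3.9]
opening: 0.001
```

```bash
python3 br.py w7|tail -1
```

```text
w7 [369 258  23  25 536] NR corner dock [-70.62 124.37] NL [-70.49 136.92] blue left [-70.89 136.25]
```

>>> {"op": "move_arm", "data": {
  "moves": [
    {"gripper": 0, "x": 0.02, "y": 0.04, "z": -0.02, "roll": 0.2},
    {"gripper": 0, "x": 0, "y": 0, "z": 0, "roll": 0}
  ]
}}

```text
time_s: 12.95
eef_pos: [0.5516, -0.3225, 0.1896]
eef_rot: [-0.001, 0.745, 0.667, -0.001]
wrist_force: [-8.4, -2.4, 2.4]
opening: 0.0
```

>>> {"op": "move_arm", "data": {
  "moves": [
    {"gripper": 0, "x": 0.02, "y": 0.035, "z": -0.01, "roll": 0.2},
    {"gripper": 0, "x": 0, "y": 0, "z": 0, "roll": 0}
  ]
}}

```text
time_s: 13.2
eef_pos: [0.552, -0.3223, 0.1896]
eef_rot: [-0.001, 0.746, 0.665, -0.001]
wrist_force: [-7.7, -1.9, 2.2]
opening: -0.002
```

```bash
python3 br.py w8|tail -1
```

```text
w8 [369 257  22  24 499] NR corner dock [-70.31 124.94] NL [-70.1  136.94] blue left [-70.49 136.29]
```

>>> {"op": "move_arm", "data": {
  "moves": [
    {"gripper": 0, "x": 0.025, "y": 0.04, "z": -0.01, "roll": 0.2},
    {"gripper": 0, "x": 0, "y": 0, "z": 0, "roll": 0}
  ]
}}

```text
time_s: 13.5
eef_pos: [0.5524, -0.322, 0.1896]
eef_rot: [-0.001, 0.748, 0.664, -0.001]
wrist_force: [-8.1, -1.5, 2.0]
opening: -0.001
```

>>> {"op": "move_arm", "data": {
  "moves": [
    {"gripper": 0, "x": 0.025, "y": 0.04, "z": 0, "roll": 0.2},
    {"gripper": 0, "x": 0, "y": 0, "z": 0, "roll": 0}
  ]
}}

```text
time_s: 13.75
eef_pos: [0.5528, -0.3218, 0.1896]
eef_rot: [-0.001, 0.749, 0.663, -0.001]
wrist_force: [-7.9, -1.4, 1.5]
opening: 0.002
```

```bash
python3 br.py w9|tail -1
```

```text
w9 [368 255  22  25 494] NR corner dock [-70.68 124.94] NL [-70.39 136.91] blue left [-70.74 136.27]
```

>>> {"op": "move_arm", "data": {
  "moves": [
    {"gripper": 0, "x": 0.025, "y": 0.04, "z": 0, "roll": 0.2},
    {"gripper": 0, "x": 0, "y": 0, "z": 0, "roll": 0}
  ]
}}

```text
time_s: 14.05
eef_pos: [0.5532, -0.3216, 0.1896]
eef_rot: [-0.001, 0.75, 0.662, -0.001]
wrist_force: [-7.7, -1.7, 1.4]
opening: 0.005
```

>>> {"op": "move_arm", "data": {
  "moves": [
    {"gripper": 0, "x": 0.025, "y": 0.04, "z": 0, "roll": 0.2},
    {"gripper": 0, "x": 0, "y": 0, "z": 0, "roll": 0}
  ]
}}

```text
time_s: 14.3
eef_pos: [0.5538, -0.3212, 0.1896]
eef_rot: [-0.001, 0.751, 0.66, -0.0]
wrist_force: [-5.7, -0.5, 2.2]
opening: 0.002
```

```bash
python3 br.py w10|tail -1; python3 st.py
```

```text
w10 [359 253  30  25 703] NR corner dock [-70.79 120.79] NL [-70.27 137.07] blue left [-70.59 136.45]
14.35 [ 0.5538 -0.3212  0.1896] yaw tool y deg -7.365966719859845 F tool [-1.5937 -6.4253 -1.5445] dock [-67.0449 101.3245] tilt [-0.0023  0.0014 -1.    ]
```

The catch has snapped: the brass tip is back at y≈121 and the force fell. I'll back off gently.

>>> {"op": "move_arm", "data": {
  "moves": [
    {"gripper": 0, "x": 0, "y": -0.1, "z": 0, "roll": 0},
    {"gripper": 0, "x": 0, "y": -0.15, "z": 0, "roll": 0},
    {"gripper": 0, "x": 0, "y": -0.3, "z": 0, "roll": 0},
    {"gripper": 0, "x": 0, "y": -0.7, "z": 0, "roll": 0},
    {"gripper": 0, "x": 0, "y": 0, "z": 0, "roll": 0}
  ]
}}

```text
time_s: 14.98
eef_pos: [0.5416, -0.3197, 0.1901]
eef_rot: [-0.0, 0.751, 0.66, 0.0]
wrist_force: [0.7, -0.0, -0.0]
opening: 0.002
```

```bash
python3 br.py w11|tail -1; python3 st.py
python3 - <<'E'
from h import *
im=cv2.imread('pics/w11.png')[130:350,180:440]; cv2.imwrite('pics/crop11.png',cv2.resize(im,None,fx=2.7,fy=2.7,interpolation=cv2.INTER_CUBIC))
E
```

```text
w11 [358 271  29  23 531] NR corner dock [-71.3  120.53] NL [-70.8  136.67] blue left [-71.42 136.09]
15.025 [ 0.5419 -0.3198  0.1902] yaw tool y deg -7.37591711047418 F tool [0.217  1.4391 0.3956] dock [-79.0748 101.5113] tilt [ 0.0001  0.0001 -1.    ]
```

View pics/crop11.png

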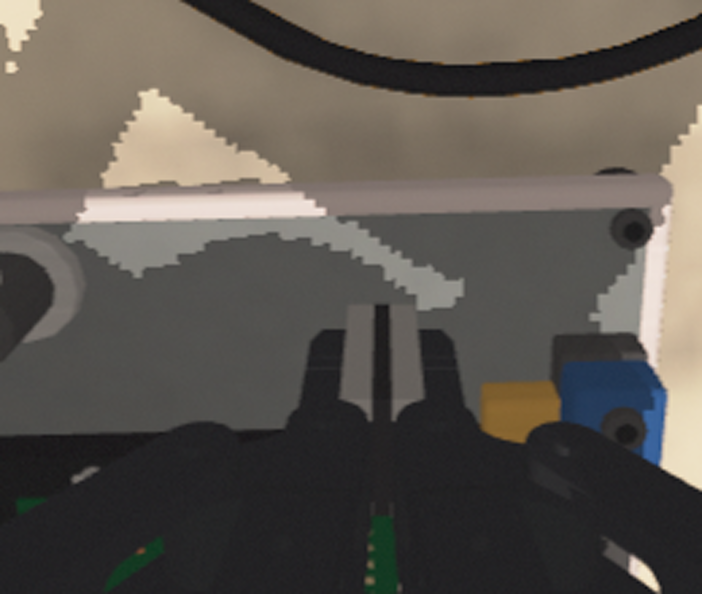

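The pallet edge looks square on the dock, with the brass out behind the corner at (480–560,385–440). I'll rise, move back towards the knob and take one overview.

>>> {"op": "move_arm", "data": {
  "moves": [
    {"gripper": 0, "x": 0, "y": 0, "z": -3, "roll": 0},
    {"gripper": 0, "x": 0, "y": 0, "z": -4, "roll": 0},
    {"gripper": 0, "x": -2, "y": -3.5, "z": -2, "roll": 0},
    {"gripper": 0, "x": -2.8, "y": -4.2, "z": 0, "roll": 0},
    {"gripper": 0, "x": 0, "y": 0, "z": 0, "roll": 0}
  ]
}}

```text
time_s: 15.65
eef_pos: [0.4575, -0.359, 0.2806]
eef_rot: [0.0, 0.752, 0.659, -0.0]
wrist_force: [0.3, -0.1, -0.1]
opening: 0.0
```

```bash
python3 br.py w12|tail -1; python3 st.py
```

```text
w12 [408 292   6   5  16] NR corner dock [-71.02 131.42] NL [-70.83 137.06] blue left [-70.08 136.49]
15.7 [ 0.4586 -0.3584  0.2805] yaw tool y deg -7.504882809735867 F tool [0.6958 0.1339 1.0132] dock [-158.1392   54.9619] tilt [ 0.0005 -0.0003 -1.    ]
```

View pics/w12.png

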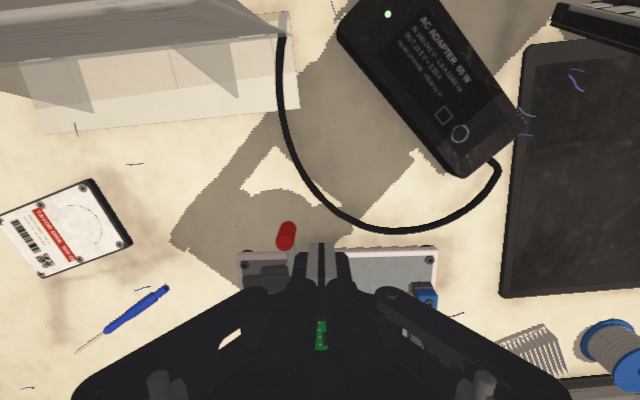

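Knob spans (276–297, 221–251), its top being the lower end near (284,242). Checking its position before descending.

Run:
```python
from h import *
import pickle
o,c=pickle.load(open('w12.pkl','rb')); w=wcam(o,c)
m=cv2.inRange(cv2.cvtColor(c['img'],cv2.COLOR_RGB2HSV),(0,150,60),(8,255,255)); m[:200]=0;m[270:]=0;m[:,:260]=0;m[:,320:]=0
ys,xs=np.nonzero(m);print(xs.min(),xs.max(),ys.min(),ys.max())
print('mid of knob',dock(ray(w,xs.mean(),ys.mean(),.042)),'top',dock(ray(w,284,242,.058)))
```

```text
276 295 221 250
mid of knob [-142.67818248   23.99327691] top [-144.95077763   24.77510646]
```

>>> {"op": "move_arm", "data": {
  "moves": [
    {"gripper": 0, "x": 0, "y": 0, "z": 3, "roll": 0},
    {"gripper": 0, "x": 0, "y": 0, "z": 2.5, "roll": 0},
    {"gripper": 0, "x": 0, "y": 0, "z": 1.2, "roll": 0},
    {"gripper": 0, "x": -0.7, "y": 0.1, "z": 0, "roll": 0},
    {"gripper": 0, "x": -0.7, "y": 0.1, "z": 0, "roll": 0}
  ]
}}

```text
time_s: 16.32
eef_pos: [0.4602, -0.3723, 0.2139]
eef_rot: [0.0, 0.751, 0.66, 0.0]
wrist_force: [-2.3, 2.3, -1.7]
opening: -0.002
```

>>> {"op": "move_arm", "data": {
  "moves": [
    {"gripper": 0, "x": -0.55, "y": 0.02, "z": 0, "roll": 0},
    {"gripper": 0, "x": -0.55, "y": 0.02, "z": 0, "roll": 0},
    {"gripper": 0, "x": -0.74, "y": 0.34, "z": 0, "roll": 0},
    {"gripper": 0, "x": -0.69, "y": 0.35, "z": 0, "roll": 0},
    {"gripper": 0, "x": -0.68, "y": 0.35, "z": 0, "roll": 0}
  ]
}}

```text
time_s: 16.95
eef_pos: [0.4662, -0.4059, 0.2134]
eef_rot: [0.0, 0.751, 0.66, -0.0]
wrist_force: [-2.6, 2.2, 1.5]
opening: -0.01
```

```bash
python3 st.py
```

```text
16.95 [ 0.4662 -0.4059  0.2134] yaw tool y deg -7.382613334788613 F tool [ 1.8609 -2.8512 -1.5011] dock [-145.949     8.4665] tilt [-0.0003 -0.0004 -1.    ]
```

On the planned path with a light ~3 N push. Continuing the arc.

>>> {"op": "move_arm", "data": {
  "moves": [
    {"gripper": 0, "x": -0.62, "y": 0.48, "z": 0, "roll": 0},
    {"gripper": 0, "x": -0.61, "y": 0.49, "z": 0, "roll": 0},
    {"gripper": 0, "x": -0.51, "y": 0.58, "z": 0, "roll": 0},
    {"gripper": 0, "x": -0.5, "y": 0.58, "z": 0, "roll": 0},
    {"gripper": 0, "x": 0, "y": 0, "z": 0, "roll": 0}
  ]
}}

```text
time_s: 17.58
eef_pos: [0.4851, -0.4306, 0.2132]
eef_rot: [0.001, 0.751, 0.66, -0.0]
wrist_force: [0.2, -0.0, -0.4]
opening: 0.007
```

>>> {"op": "move_arm", "data": {
  "moves": [
    {"gripper": 0, "x": -0.36, "y": 0.6, "z": 0, "roll": 0},
    {"gripper": 0, "x": -0.35, "y": 0.4, "z": 0, "roll": 0},
    {"gripper": 0, "x": 0, "y": 0.2, "z": 0, "roll": 0},
    {"gripper": 0, "x": 0, "y": 0, "z": 0, "roll": 0}
  ]
}}

```text
time_s: 18.08
eef_pos: [0.4957, -0.4388, 0.2132]
eef_rot: [0.0, 0.751, 0.66, -0.0]
wrist_force: [-1.6, 0.4, -0.6]
opening: 0.002
```

```bash
python3 st.py
```

```text
18.075 [ 0.4957 -0.4388  0.2132] yaw tool y deg -7.365636405174398 F tool [ 0.2236 -1.623   0.5875] dock [-113.3064  -21.4441] tilt [ 0.0005 -0.0009 -1.    ]
```

>>> {"op": "move_arm", "data": {
  "moves": [
    {"gripper": 0, "x": 0, "y": 0.15, "z": 0, "roll": 0},
    {"gripper": 0, "x": 0, "y": 0, "z": 0, "roll": 0}
  ]
}}

```text
time_s: 18.32
eef_pos: [0.4969, -0.439, 0.2132]
eef_rot: [0.0, 0.751, 0.66, -0.0]
wrist_force: [-3.7, -1.3, -0.1]
opening: 0.002
```

>>> {"op": "move_arm", "data": {
  "moves": [
    {"gripper": 0, "x": 0, "y": 0.15, "z": 0, "roll": 0},
    {"gripper": 0, "x": 0, "y": 0, "z": 0, "roll": 0}
  ]
}}

```text
time_s: 18.58
eef_pos: [0.4975, -0.4392, 0.2131]
eef_rot: [-0.001, 0.751, 0.66, -0.001]
wrist_force: [-9.0, -1.5, 3.8]
opening: 0.002
```

>>> {"op": "move_arm", "data": {
  "moves": [
    {"gripper": 0, "x": 0, "y": 0.15, "z": 0, "roll": 0},
    {"gripper": 0, "x": 0, "y": 0, "z": 0, "roll": 0}
  ]
}}

```text
time_s: 18.82
eef_pos: [0.4981, -0.4394, 0.2131]
eef_rot: [-0.002, 0.751, 0.66, -0.002]
wrist_force: [-14.4, -0.2, 7.3]
opening: 0.002
```

The hold-down is on its stop: the force rose to 14 N with hardly any motion. I'll back off, rise and check.

>>> {"op": "move_arm", "data": {
  "moves": [
    {"gripper": 0, "x": 0, "y": -0.4, "z": 0, "roll": 0},
    {"gripper": 0, "x": 0, "y": -1.2, "z": 0, "roll": 0},
    {"gripper": 0, "x": 0, "y": 0, "z": -5, "roll": 0},
    {"gripper": 0, "x": 2, "y": 0, "z": -5, "roll": 0},
    {"gripper": 0, "x": 6, "y": 0, "z": 0, "roll": 0}
  ]
}}

```text
time_s: 19.45
eef_pos: [0.4953, -0.3601, 0.319]
eef_rot: [0.006, 0.752, 0.659, 0.0]
wrist_force: [1.0, 0.6, -0.5]
opening: 0.003
```

>>> {"op": "move_arm", "data": {
  "moves": [
    {"gripper": 0, "x": 6, "y": 0, "z": -3, "roll": 0},
    {"gripper": 0, "x": 6, "y": 0, "z": 0, "roll": 0},
    {"gripper": 0, "x": 2, "y": 2, "z": 0, "roll": 0},
    {"gripper": 0, "x": 0, "y": 0, "z": 0, "roll": 0}
  ]
}}

```text
time_s: 19.95
eef_pos: [0.5324, -0.2236, 0.3415]
eef_rot: [0.001, 0.75, 0.662, 0.0]
wrist_force: [0.4, -1.1, -0.8]
opening: -0.0
```

Run:
```python
from h import *
o=ctrl.get_obs();print(o['time_s'],o['eef_pos'],o['wrist_force'])
a=cv2.resize(snap('top','t2.png')['img'][155:255,350:460],None,fx=5,fy=5,interpolation=cv2.INTER_CUBIC)
b=cv2.resize(snap('wrist','w13.png')['img'],(600,375))
im=np.zeros((600,800,3),np.uint8)
b=cv2.imread('pics/w13.png')[120:330,0:330][:,:,::-1]; b=cv2.resize(b,None,fx=1.25,fy=1.25)
a=cv2.resize(a,(440,400)); im[:400,:440]=a; h=b.shape[0]; im[-h:,800-b.shape[1]:]=b
cv2.imwrite('pics/fin.png',im[:,:,::-1])
```

```text
19.95 [ 0.53239121 -0.22359694  0.34148379] [ 0.38398131 -1.06980898 -0.80689696]
```

View pics/fin.png

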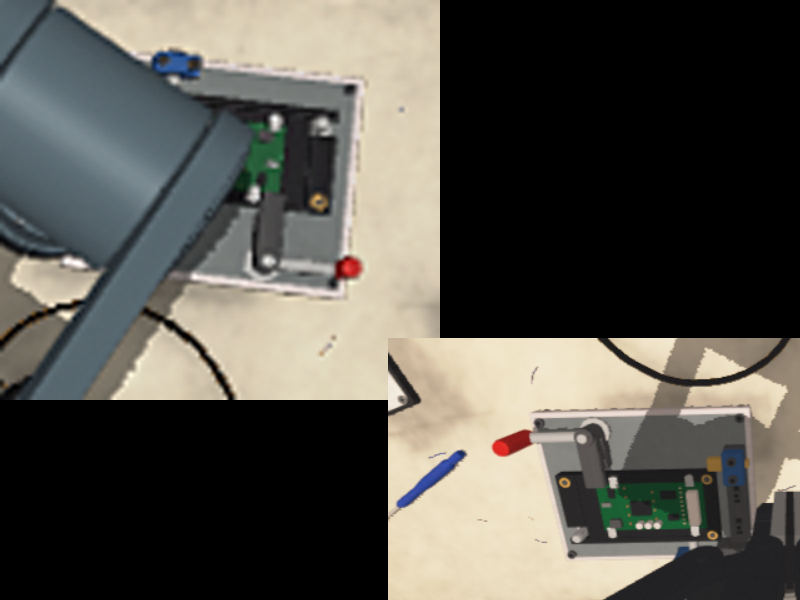

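Both views show the pallet square on the dock and on the dowel. The brass is behind its near left corner, and the hold-down finger is over the edge with its arm to -y. The robot is clear, so I'm handing in.

```bash
python3 -c "
from bench import ctrl
print(ctrl.hand_in())"
```

```text
the job is handed in; nothing more can be done
None
```

The pallet is home behind the catch and the hold-down is swung fully over its edge. I handed the job in at about 20 s of the 64 s allowed; no verdict is reported.

- **Pallet:** I pushed its near left edge round the dowel in small circular steps. The highest wrist reading during the push was about 10 N, against the 14 N limit. The brass catch was pressed about 3.5 mm aside, then snapped back behind the corner as the force dropped, and I backed off.
- **Hold-down:** I pushed the red knob round its arc until it met its stop, where the force rose to about 14–16 N on the knob with almost no further movement. Then I withdrew the arm.
- **Last check:** The final pictures show the pallet square on the dock, still on the dowel and held by the catch. The hold-down finger is over the near edge, with its knob arm towards the robot's right. The robot was touching nothing.
- **Loose things:** I never moved near the heat sink, spool, stick or tweezers, but I did not measure their positions at the end.
- **What disagreed:** Camera positions were off by 2–4 mm in places, so I judged the catch by its own movement and the force drop. The final angles of pallet and hold-down were judged by eye.

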